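# Walk a sanded panel across the gap from the bench onto the shop cart

### The job

Use the rubber-soled push pad to slide the sanded panel to the left, over the open gap and onto the shop cart, until its leading edge is square against the cart's wooden stop; keep it level, so that neither its nose nor, later, its tail drops into the gap. Touch the panel with the pad only, pressing no harder than a light hand would (under 20 N), do not lift it, and leave the sander, the plaques and the glue bottle alone. Then set the pad down upright on the bench, the work board or the cart, off the panel.

Things in the scene. Friction and masses are not known exactly. Their poses are not given: they have to be found in the camera images.
- work_board: Plywood work board fixed on the robot's bench, 300 mm along x, 420 mm along y; its top, where the panel lies, is 12 to 16 mm above the bench (bench top: z = 0). Its left edge, parallel to x, juts 0 to 20 mm past the bench; there the gap begins. Origin: on the top surface, middle of that left edge; its y points across the gap.
- cart: Shop cart to the left, beyond an open gap of 145 to 160 mm from the work board's left edge; grey top 480 mm along x, 340 mm along y, 1 to 4 mm lower than the board's top. Fixed, sides parallel to the board's. Origin: on the top surface, middle of the edge facing the gap (rounded, 12 mm radius); its y points away from the gap.
- cart_stop (a point): Middle of the inner face of the cart's stop, at the level of the cart's top, 310 mm from the cart's near edge. The stop is a wooden batten 26 mm high along the whole far edge of the cart; its face looks back towards the gap (-y).
- panel: Sanded wooden panel 180 mm (its x) by 280 mm (its y, towards the cart within 0.12 rad) by 18 mm thick, 0.46 to 0.73 kg, flat on the work board, too wide to grasp. Origin: centre of its underside, below its centre of mass: with more than 140 mm past an edge it tips unless pressed down behind that edge. It slides on board and cart with friction about 0.2.
- panel_nose (a point): Middle of the panel's leading (left, +y) lower edge, 140 mm from its origin.
- panel_tail (a point): Middle of the panel's trailing (right, -y) lower edge, 140 mm from its origin.
- push_pad: Push pad on the bench: black rubber sole 80 (its x) x 150 (its y) x 10 mm, grey plate up to 18 mm, upright grip bar 110 mm along y, 26 mm thick along x, 18 to 62 mm above the underside; 0.30 kg. Origin: centre of the underside. The sole gives about 1 mm per 12 N and grips wood with friction about 1.1: pressed on the panel it takes it along, but slips when jerked.
- pad_grip (a point): Point to grip on the push pad: middle of the grip bar, 44 mm above the sole's underside; fingers close along the pad's x.
- sander: Bystander: random-orbit sander, 122 mm high, standing on its 125 mm disc on the bench; origin at the middle of its underside.
- offcuts: Bystander: stack of three small wooden plaques, 120 by 160 by 54 mm, on the bench; origin at the middle of its underside.
- glue: Bystander: white glue bottle, 56 mm across and 150 mm high, standing on the bench; origin at the middle of its underside.
Not all that is in view belongs to the job. Leave any yellow look-alike of the push_pad alone.

How it is judged:
On the way, in this order (a step that is already met when the one before it is completed fails the run):
1. the push pad is pressed on the panel (contact force between push_pad and panel above 2 N), for 0.1 s.
2. the panel bridges the gap, its nose resting on the cart and its tail still on the work board (y of panel_nose in the frame of cart above 0.003 m and y of panel_tail in the frame of work_board below 0 m and contact force between panel and cart above 0.2 N), for 0.1 s.
At the end, for the whole second after the job is handed in: The panel lies flat at rest on the cart (tilt under 0.015 rad, 150 mm at most from its middle along x), nose within 5 mm of the stop and square to it within 0.04 rad; the push pad stands at rest, upright within 0.05 rad, on bench, board or cart, not touching the panel (y of panel_nose in the frame of cart_stop above -0.005 m and angle between the y axis of panel and the y axis of cart, either way round below 0.04 rad and angle between panel's own z axis and vertical below 0.015 rad and z of panel in the frame of cart between -0.004 and 0.004 m and x of panel in the frame of cart between -0.15 and 0.15 m and linear speed of each of panel, push_pad below 0.01 m/s and angle between push_pad's own z axis and vertical below 0.05 rad and contact force between push_pad and panel below 0.1 N and (height (world z) of push_pad between -0.003 and 0.003 m or z of push_pad in the frame of work_board between -0.003 and 0.003 m or z of push_pad in the frame of cart between -0.003 and 0.003 m)).
It fails at once if the panel sags or tips into the gap (tilts by more than 0.07 rad) (angle between panel's own z axis and vertical above 0.07 rad).
It fails at once if the panel is lifted more than 12 mm above the work board (z of panel in the frame of work_board above 0.012 m).
It fails at once if the panel is touched by the fingers or arm instead of the pad (contact force between any of the fingers, the arm and panel above 0.5 N).
It fails at once if the pad is pressed on the panel with more than 20 N (contact force between push_pad and panel above 20 N).
It fails at once if the sander, the plaques or the glue bottle is moved by more than 15 mm (distance of any of sander, offcuts, glue from where it was at the start of the episode above 0.015 m).
It also fails if it takes over 72 s, if anything falls off the work surface, if the arm or the gripper's body presses on something with over 40 N, if the wrist force passes 120 N, or if a joint passes its speed limit or range.

### The arm

A 6-joint arm with a two-finger parallel gripper is mounted at the origin on the work surface. World frame = base frame: x ahead of the robot, y to its left, z up, the work surface at z = 0. Lengths are in m, angles in rad, forces in N, time in s.
With the tool pointing down it reaches from about 0.3 to 0.875 m from the base axis. Payload 6.4 kg.
Tool frame: the origin (TCP) lies midway between the tips of the shut fingers; the grasp point (between the pads) lies 19 mm behind it; z points along the fingers, y is the line along which they close (so a half turn about z gives the same grasp; the last joint's range is limited). The gripper opens to 85 mm and grips with 20 to 120 N. Pads are 22 mm wide; open, the fingers measure 114 mm over their backs; the gripper's body (76 mm by 85 mm) begins 54 mm behind the grasp point. The pads swing forward as they close: fully open they stand 13 mm farther back than shut.
Start: joints at [1.04, 0.181, 1.607, -0, 1.354, -0.206], TCP at [0.183, 0.545, 0.231] pointing down, gripper open.
Joint ranges: [-2.99, 2.99], [-0.89, 2.07], [0.3, 2.58], [-1.14, 4.28], [0, 2.63], [-3.12, 3.12]. Speed limits (rad/s): [2.57, 2.57, 3.01, 3.14, 3.14, 3.14].

### API

Orientations are given as a unit quaternion [w, x, y, z].
In Python, from bench import status, camera, ctrl gives the robot as it stands. The module is installed in compiled form; this text tells all that it offers.
- The arm moves only by the shell command python3 -m handwheel 'ROWS'. ROWS is JSON, a list that holds one entry, the list of rows, each a list of 7 numbers: the opening, from -1 (shut) to 1 (fully open), then the shift along the tool's x, y, z in cm, then the turn, a rotation vector about the tool's x, y, z in degrees. A call has 1 to 10 rows; each row is the pose to reach, as a shift and turn from the pose commanded when the call began, along the tool's axes at that moment; what a row does not reach only later rows make up. A row lasts 1/8 s, in which the tool goes at most 62.5 mm and 10.7 degrees, less where a joint would pass 70% of its speed; a pose out of reach is approached as far as the arm can. A call with a gripper value outside its range is refused whole. The fingers move at their own pace and stop on an object; the grip force is fixed at half the most. Time passes only in rows, so rows that repeat a pose let the fingers close. It gives the time, the measured TCP pose, the force, the opening and the grip force at its end, in the units of the state.
- status.get_obs(): the state, without advancing time (a new reading comes with each control period).
- camera(name): name is "scene" or "top" or "wrist"; returns a dict with "frame" (480x640x3 uint8, blue, green, red), "depth" (480x640 float32, m along the optical axis (not along the pixel's ray), 0 where there is no reading), "fx", "fy", "cx", "cy" (pixels), "extrinsics" (4x4, takes a point from camera to world coordinates); the wrist camera has in their place "hand_eye" (4x4, takes a point from camera to tool coordinates, whose origin is the TCP and whose axes are the flange's). Camera axes: x right, y down, z forward; pixel columns grow to the right and rows downward; lengths in m; the calibration is good to about 2 mm. A picture is of the moment at which its call begins: read the wrist's pose just before it.
- ctrl.hand_in(): hands the job in; it is judged then, once.
The state is a dict: "time_s": time; "q": joint angles; "dq": joint speeds; "joint_efforts": joint torques, N m; "eef_pos": TCP position; "eef_rot": TCP orientation; "wrist_force": force on the tool from outside, world axes, zero at the start; "torque": the same for the moment, N m; "opening": opening from 0.0 (shut) to 1.0 (fully open); "grasp_force": force on a finger pad.
Only numpy, scipy, OpenCV 4.12 (cv2) and the standard library are available. Lean on these libraries where they do the work, as an engineer would, in place of code of your own. Each camera call takes 0.05 s, during which the arm holds its last target. There are 200 camera calls.

## Working session

There is one attempt and no reset: what is moved stays moved. The work goes in short steps, Python scripts to look and compute and a shell command to move; the robot and the scene stay as the last step left them, time stands still between calls to the robot, and variables do not carry over. Pictures are saved under pics/ and viewed, at most 10 in all, crops included, and the job is handed in when it is done.

```bash
mkdir -p pics; cat > h.py <<'E'
import numpy as np, cv2
from bench import status, camera, ctrl
from scipy.spatial.transform import Rotation as R
def pose():
    o=status.get_obs(); q=o["eef_rot"]; T=np.eye(4)
    T[:3,:3]=R.from_quat([q[1],q[2],q[3],q[0]]).as_matrix(); T[:3,3]=o["eef_pos"]; return T
def snap(n):
    T=pose(); c=camera(n)
    c["X"]=c["extrinsics"] if "extrinsics" in c else T@c["hand_eye"]; return c
def cloud(c):
    d=c["depth"]; v,u=np.mgrid[:480,:640]
    p=np.stack([(u-c["cx"])/c["fx"]*d,(v-c["cy"])/c["fy"]*d,d],-1)
    return p@c["X"][:3,:3].T+c["X"][:3,3]
def ray(c,u,v,z):
    d=c["X"][:3,:3]@np.array([(u-c["cx"])/c["fx"],(v-c["cy"])/c["fy"],1]); o=c["X"][:3,3]
    return o+d*(z-o[2])/d[2]
E
python3 - <<'E'
from h import *
for n in("top","scene"):
    c=snap(n); cv2.imwrite(f"pics/{n}0.png",c["frame"]); np.savez(f"{n}0.npz",**c); print(n,c["X"].round(3).tolist(),c["fx"])
o=status.get_obs(); print({k:o[k] for k in("time_s","eef_pos","eef_rot","wrist_force","opening")})
E
```

```text
top [[-0.028, -0.993, 0.116, 0.292], [-1.0, 0.028, 0.005, -0.011], [-0.008, -0.116, -0.993, 1.408], [0.0, 0.0, 0.0, 1.0]] 446.4129290009497
scene [[-0.176, 0.723, -0.668, 1.451], [0.984, 0.116, -0.133, 0.184], [-0.019, -0.681, -0.732, 1.143], [0.0, 0.0, 0.0, 1.0]] 502.96963015421346
{'time_s': 0.1, 'eef_pos': array([0.18321435, 0.54449462, 0.23045932]), 'eef_rot': array([-2.88042843e-04,  1.61695365e-01,  9.86840384e-01, -7.62964978e-04]), 'wrist_force': array([ 0.16612914,  0.50259158, -0.51679577]), 'opening': 1.0008859669621597}
```

View pics/top0.png

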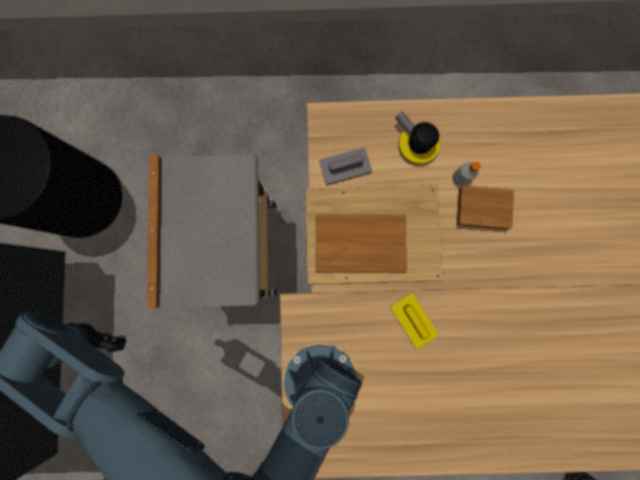

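View pics/scene0.png

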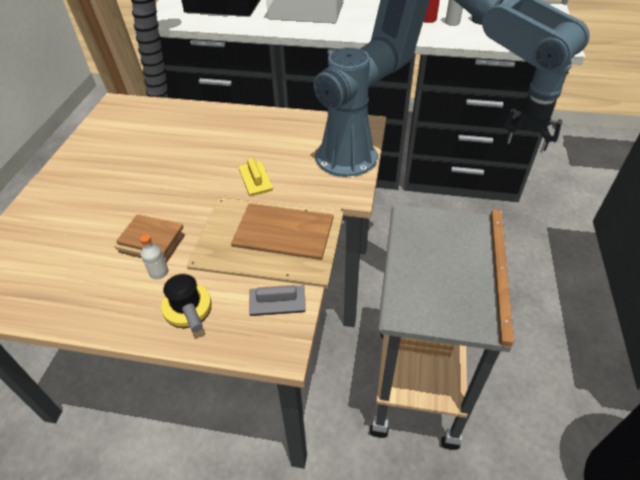

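Candidates for the pad are the grey one at top-view (345,166), scene (277,298), and the yellow look-alike at (415,320). The description says black sole and grey plate, so I choose the grey one. The panel is at (361,243), the board at (375,235), the cart at (208,230) and the stop at x-pixel 154.

```bash
python3 - <<'E'
from h import *
c=dict(np.load("top0.npz")); P=cloud(c); f=c["frame"].astype(int)
def reg(name,u0,u1,v0,v1):
    p=P[v0:v1,u0:u1].reshape(-1,3); print(name,np.median(p,0).round(4),p[:,2].std().round(4))
reg("panel",330,395,225,265);reg("board",412,435,200,270);reg("cart",175,245,180,290);reg("bench",330,400,110,135);reg("stop",152,157,180,280)
reg("padplate",345,352,176,178)
hsv=cv2.cvtColor(c["frame"],cv2.COLOR_BGR2HSV)
for uv in((360,243),(425,240),(210,230),(330,172),(154,230),(345,160),(380,120),(395,195)): print(uv,hsv[uv[1],uv[0]])
# rows/cols profiles for edges
for v in (235,): print("row",[(u,f[v,u].tolist()) for u in list(range(252,264))+list(range(304,320))])
cv2.imwrite("pics/crop0.png",cv2.resize(c["frame"][130:310,290:460],None,fx=3.3,fy=3.3,interpolation=cv2.INTER_CUBIC))
E
```

```text
panel [ 0.4125 -0.1398  0.0318] 0.054
board [ 0.4395 -0.3342  0.0137] 0.0602
cart [0.459  0.3373 0.0105] 0.0886
bench [ 8.156e-01 -1.669e-01 -8.000e-04] 0.0894
stop [0.4775 0.5038 0.0366] 0.0613
padplate [ 0.6331 -0.1054  0.0179] 0.005
(360, 243) [ 15 176 135]
(425, 240) [ 18 125 163]
(210, 230) [ 19  18 112]
(330, 172) [168  17  76]
(154, 230) [ 14 124 128]
(345, 160) [ 0  8 94]
(380, 120) [ 15 117 165]
(395, 195) [ 18 124 168]
row [(252, [105, 111, 114]), (253, [101, 108, 110]), (254, [102, 109, 110]), (255, [93, 99, 100]), (256, [82, 87, 88]), (257, [74, 79, 83]), (258, [60, 71, 79]), (259, [56, 74, 92]), (260, [51, 73, 96]), (261, [47, 74, 97]), (262, [53, 80, 101]), (263, [54, 79, 101]), (304, [94, 100, 106]), (305, [92, 100, 110]), (306, [86, 108, 127]), (307, [89, 126, 154]), (308, [85, 132, 164]), (309, [87, 136, 171]), (310, [84, 136, 169]), (311, [86, 136, 171]), (312, [84, 134, 169]), (313, [85, 133, 168]), (314, [81, 128, 162]), (315, [72, 117, 150]), (316, [55, 96, 135]), (317, [48, 90, 134]), (318, [44, 86, 132]), (319, [43, 86, 134])]
```

View pics/crop0.png

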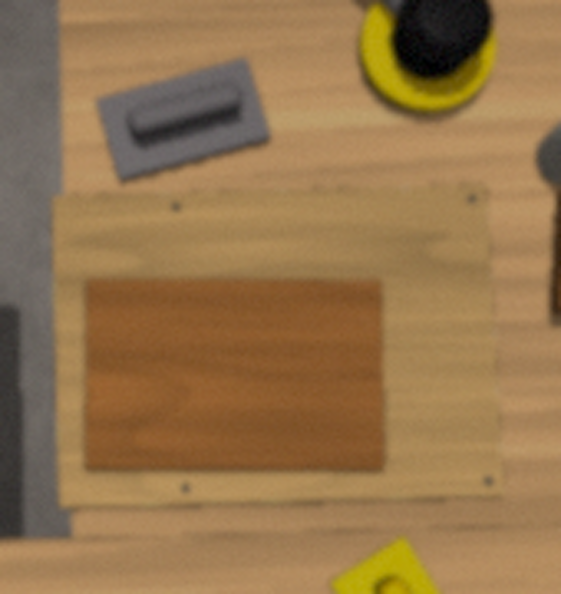

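The crop confirms the grey pad with its upright bar, at crop (185,110), which is full-image (346,163). The panel is at crop (235,375) and nearly parallel to the board. Next I measure with masks and rays.

```bash
python3 - <<'E'
from h import *
c=dict(np.load("top0.npz")); hsv=cv2.cvtColor(c["frame"],cv2.COLOR_BGR2HSV); H,S,V=[hsv[...,i].astype(int) for i in range(3)]
def rect(name,m,box,z):
    k=np.zeros(m.shape,np.uint8); u0,u1,v0,v1=box; k[v0:v1,u0:u1]=m[v0:v1,u0:u1]*255
    k=cv2.morphologyEx(k,cv2.MORPH_CLOSE,np.ones((5,5)))
    ct=max(cv2.findContours(k,0,2)[0],key=cv2.contourArea)[:,0]
    w=np.array([ray(c,u,v,z)[:2] for u,v in ct]).astype(np.float32)
    r=cv2.minAreaRect(w); b=cv2.boxPoints(r); e=max((b[1]-b[0],b[2]-b[1]),key=np.linalg.norm)
    a=np.arctan2(e[1],e[0]); print(name,np.round(r[0],4),np.round(r[1],3),"long axis deg",round(np.degrees(a)%180,2)); 
rect("panel",(S>155)&(V>90),(305,415,200,285),.032)
rect("pad",(S<60),(312,378,140,190),.018)
rect("stop",(S>90)&(H<25),(143,165,140,320),.037)
rect("cart",(S<45)&(V>70),(160,262,140,320),.0105)
# board left edge: per-row transitions at z=.0137
g=c["frame"][...,2].astype(int)
def edge(name,vs,u0,u1,thr,z,sgn):
    q=[]
    for v in vs:
        l=sgn*(g[v,u0:u1].astype(float)-thr); k=np.where((l[:-1]<0)&(l[1:]>=0))[0]
        if len(k): i=k[0]; q.append(ray(c,u0+i+l[i]/(l[i]-l[i+1]),v,z)[:2])
    q=np.array(q); k=np.polyfit(q[:,0],q[:,1],1); k2=q[np.abs(np.polyval(k,q[:,0])-q[:,1])<.004]; k=np.polyfit(k2[:,0],k2[:,1],1)
    print(name,"y at x=.42:",np.polyval(k,.42).round(4),"slope",k[0].round(4),len(q),len(k2))
edge("board left",range(195,275),300,314,135,.0137,1)
edge("panel nose",range(220,268),309,322,-148,.032,1) if 0 else None
edge("stopface",range(170,295),157,163,0,.0105,1) if 0 else None
print([c["frame"][230,u].tolist() for u in range(145,166)])
E
```

```text
panel [ 0.4179 -0.1358] [0.276 0.174] long axis deg 88.34
pad [ 0.6673 -0.097 ] [0.083 0.15 ] long axis deg 104.64
stop [0.4773 0.5054] [0.037 0.476] long axis deg 179.76
cart [0.4834 0.3384] [0.328 0.574] long axis deg 179.26
board left y at x=.42: 0.0327 slope -0.0028 80 80
[[95, 101, 106], [98, 104, 110], [91, 101, 118], [74, 98, 130], [54, 92, 134], [57, 94, 138], [88, 111, 141], [103, 116, 138], [88, 106, 132], [66, 94, 128], [43, 82, 125], [34, 76, 114], [29, 55, 86], [21, 40, 58], [34, 40, 50], [61, 67, 69], [89, 94, 96], [101, 106, 108], [102, 107, 109], [104, 109, 113], [102, 108, 111]]
```

```bash
cat >> h.py <<'E'
def to(x,y,z,yaw):
    """row to reach TCP x,y,z with tool y (closing line) at world angle yaw deg (mod 180), tool down"""
    T=pose(); a=np.radians(yaw)
    if np.array([np.cos(a),np.sin(a)])@T[:2,1]<0: a+=np.pi
    Y=np.array([np.cos(a),np.sin(a),0]); Z=np.array([0,0,-1.]); G=np.stack([np.cross(Y,Z),Y,Z],1)
    s=T[:3,:3].T@(np.array([x,y,z])-T[:3,3])*100; r=np.degrees(R.from_matrix(T[:3,:3].T@G).as_rotvec())
    print("row",s.round(2).tolist(),r.round(2).tolist())
E
python3 -c "
from h import *
to(.667,-.097,.2,14.6)"
```

```text
row [-66.32, -45.35, 3.1] [-0.09, 0.03, 56.79]
```

```bash
python3 -m handwheel '[[[1,-66.3,-45.4,3.1,0,0,56.8],[1,-66.3,-45.4,3.1,0,0,56.8],[1,-66.3,-45.4,3.1,0,0,56.8],[1,-66.3,-45.4,3.1,0,0,56.8],[1,-66.3,-45.4,3.1,0,0,56.8],[1,-66.3,-45.4,3.1,0,0,56.8],[1,-66.3,-45.4,3.1,0,0,56.8],[1,-66.3,-45.4,3.1,0,0,56.8],[1,-66.3,-45.4,3.1,0,0,56.8],[1,-66.3,-45.4,3.1,0,0,56.8]]]'; python3 -c "
from h import *
to(.667,-.097,.2,14.6)"
```

```text
time_s: 1.35
eef_pos: [0.56, 0.0443, 0.2068]
eef_rot: [-0.0, 0.612, 0.791, 0.0]
wrist_force: [1.0, 1.1, 0.1]
opening: 1.003
grasp_force: 0.0
row [-16.36, 6.8, 0.68] [-0.01, -0.02, -0.03]
```

```bash
python3 -m handwheel '[[[1,-16.3,6.8,0.7,0,0,0],[1,-16.3,6.8,0.7,0,0,0],[1,-16.3,6.8,0.7,0,0,0],[1,-16.3,6.8,0.7,0,0,0],[1,-16.3,6.8,0.7,0,0,0]]]'; python3 - <<'E'
from h import *
c=snap("wrist"); cv2.imwrite("pics/w1.png",c["frame"]); P=cloud(c); np.savez("w1.npz",**c)
print(c["hand_eye"].round(3).tolist()); to(.667,-.097,.2,14.6)
E
```

```text
time_s: 1.98
eef_pos: [0.6654, -0.0941, 0.1993]
eef_rot: [-0.001, 0.612, 0.791, -0.0]
wrist_force: [-1.3, -0.3, -0.4]
opening: 0.999
grasp_force: 0.0
[[0.0, -0.959, -0.283, 0.071], [1.0, 0.0, -0.001, 0.0], [0.001, -0.283, 0.959, -0.144], [0.0, 0.0, 0.0, 1.0]]
row [-0.38, 0.07, -0.03] [-0.06, -0.06, 0.03]
```

View pics/w1.png

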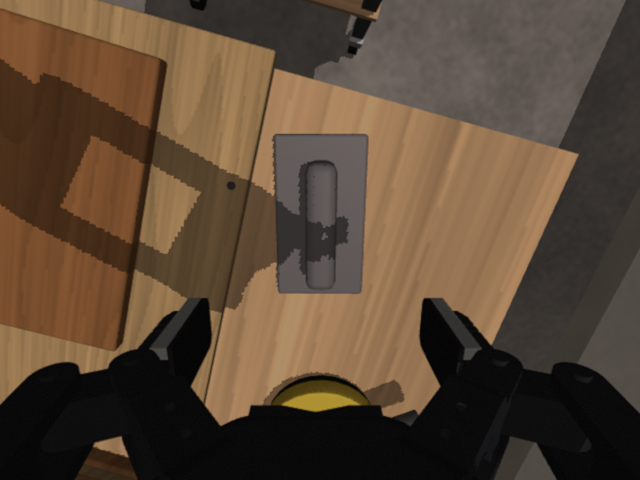

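The picture shows the pad plate at (276..368, 134..293) and the bar top at (304..336, 160..290). The bar is already lined up with the fingers.

```bash
python3 - <<'E'
from h import *
c=dict(np.load("w1.npz")); m=(cv2.cvtColor(c["frame"],cv2.COLOR_BGR2HSV)[...,1]<60).astype(np.uint8); k=np.zeros_like(m); k[128:298,268:375]=m[128:298,268:375]
k=cv2.morphologyEx(k,cv2.MORPH_OPEN,np.ones((5,5)))
ct=max(cv2.findContours(k,0,2)[0],key=cv2.contourArea)[:,0]; print(cv2.minAreaRect(ct))
w=np.array([ray(c,u,v,.018)[:2] for u,v in ct]).astype(np.float32); print("plate",cv2.minAreaRect(w))
a=ray(c,321.5,162,.062);b=ray(c,320,289,.062); print("bar",(a+b)/2,np.linalg.norm(a-b),np.degrees(np.arctan2(*(a-b)[1::-1])))
P=cloud(c); print(np.median(P[200:260,310:330,2]),np.median(P[140:155,290:350,2]))
x,y=((a+b)/2)[:2]; to(x,y,.027,np.degrees(np.arctan2(*(a-b)[1::-1]))-90)
E
```

```text
((320.5, 213.0), (158.0, 93.0), 90.0)
plate ((0.6706432700157166, -0.09774062782526016), (0.08269637078046799, 0.1513759046792984), 14.502050399780273)
bar [ 0.67046541 -0.09646028  0.062     ] 0.10711921821971494 104.17454736418553
0.06271434379785445 0.018997280664134586
row [-0.44, 0.44, 17.27] [-0.06, -0.06, 0.45]
```

```bash
python3 -m handwheel '[[[1,-0.4,0.4,5,0,0,0],[1,-0.4,0.4,10,0,0,0],[1,-0.4,0.4,14,0,0,0],[1,-0.4,0.4,16.5,0,0,0],[1,-0.4,0.4,17.2,0,0,0],[1,-0.4,0.4,17.2,0,0,0],[-1,-0.4,0.4,17.2,0,0,0],[-1,-0.4,0.4,17.2,0,0,0],[-1,-0.4,0.4,17.2,0,0,0],[-1,-0.4,0.4,17.2,0,0,0]]]';  python3 -m handwheel '[[[-1,0,0,0,0,0,0],[-1,0,0,0,0,0,0],[-1,0,0,0,0,0,0]]]'
```

```text
time_s: 3.28
eef_pos: [0.6712, -0.0976, 0.0289]
eef_rot: [0.0, 0.612, 0.791, 0.0]
wrist_force: [-2.2, 0.1, 3.6]
opening: 0.296
grasp_force: 63.0
time_s: 3.65
eef_pos: [0.6712, -0.0976, 0.0287]
eef_rot: [0.0, 0.612, 0.791, 0.0]
wrist_force: [-2.7, -0.4, 5.4]
opening: 0.301
grasp_force: 63.0
```

```bash
python3 -m handwheel '[[[-1,0,0,-3,0,0,0],[-1,0,0,-7,0,0,0],[-1,0,0,-10,0,0,0],[-1,0,0,-10,0,0,0],[-1,0,0,-10,0,0,0]]]';  python3 -c "
from h import *
to(.416,-.191,.10,-1.66)"
```

```text
time_s: 4.28
eef_pos: [0.6697, -0.097, 0.1259]
eef_rot: [-0.002, 0.612, 0.791, -0.001]
wrist_force: [-0.6, -0.2, -3.4]
opening: 0.299
grasp_force: 62.3
row [-2.71, -26.92, 2.65] [-0.17, -0.08, 16.25]
```

```bash
python3 -m handwheel '[[[-1,-0.5,-5.4,0.5,0,0,4],[-1,-1.1,-10.8,1,0,0,8],[-1,-1.6,-16.2,1.6,0,0,12],[-1,-2.1,-21.5,2.1,0,0,15],[-1,-2.5,-25,2.6,0,0,16.2],[-1,-2.7,-26.9,2.6,0,0,16.2],[-1,-2.7,-26.9,2.6,0,0,16.2],[-1,-2.7,-26.9,2.6,0,0,16.2]]]'; python3 - <<'E'
from h import *
to(.416,-.191,.0625,-1.66)
c=snap("wrist"); cv2.imwrite("pics/w2.png",c["frame"]); np.savez("w2.npz",**c)
t=snap("top"); np.savez("top2.npz",**t); cv2.imwrite("pics/t2.png",t["frame"])
E
```

```text
time_s: 5.28
eef_pos: [0.4184, -0.1913, 0.1023]
eef_rot: [0.0, 0.717, 0.697, 0.0]
wrist_force: [0.1, -0.0, -2.6]
opening: 0.296
grasp_force: 62.2
row [0.02, -0.24, 3.98] [0.05, 0.0, 0.07]
```

View pics/w2.png

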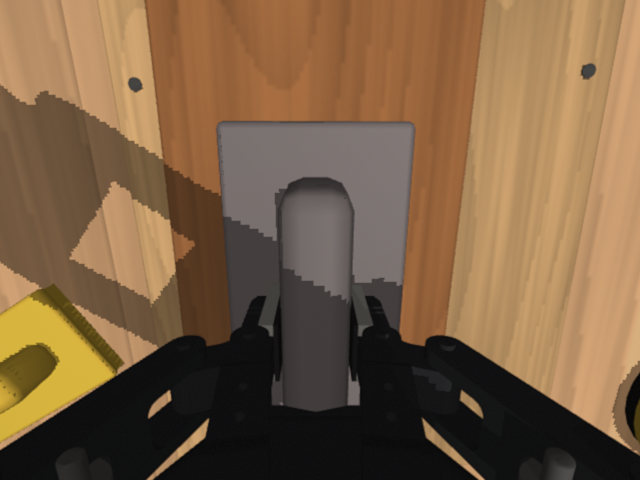

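The picture shows the pad held squarely at (217..414, 123..) over the panel, whose edges run from (147,0) and (484,0) symmetrically about it, so the yaw matches. I'll go down.

```bash
python3 -m handwheel '[[[-1,0,0,2,0,0,0],[-1,0,0,3.3,0,0,0],[-1,0,0,3.7,0,0,0],[-1,0,0,3.9,0,0,0],[-1,0,0,3.9,0,0,0],[-1,0,0,3.9,0,0,0]]]';  python3 -m handwheel '[[[-1,0,0,0.05,0,0,0],[-1,0,0,0.1,0,0,0],[-1,0,0,0.1,0,0,0]]]'; python3 -m handwheel '[[[-1,0,0,0.05,0,0,0],[-1,0,0,0.05,0,0,0]]]'
```

```text
time_s: 6.12
eef_pos: [0.4178, -0.1915, 0.0637]
eef_rot: [0.0, 0.717, 0.697, 0.0]
wrist_force: [0.4, 0.1, -3.5]
opening: 0.298
grasp_force: 62.1
time_s: 6.5
eef_pos: [0.4174, -0.1912, 0.0622]
eef_rot: [-0.0, 0.717, 0.697, 0.0]
wrist_force: [0.1, 0.2, -3.2]
opening: 0.3
grasp_force: 62.1
time_s: 6.75
eef_pos: [0.4175, -0.1913, 0.0619]
eef_rot: [0.0, 0.717, 0.697, -0.0]
wrist_force: [-0.2, 0.2, -0.5]
opening: 0.299
grasp_force: 62.7
```

```bash
python3 -m handwheel '[[[-1,0,0,0.03,0,0,0],[-1,0,0,0.03,0,0,0]]]';  python3 -m handwheel '[[[-1,0,0,0.02,0,0,0],[-1,0,0,0.02,0,0,0]]]'
```

```text
time_s: 7.0
eef_pos: [0.4175, -0.1913, 0.0616]
eef_rot: [0.0, 0.717, 0.697, -0.0]
wrist_force: [-2.3, 1.1, 1.4]
opening: 0.295
grasp_force: 63.0
time_s: 7.25
eef_pos: [0.4176, -0.1914, 0.0614]
eef_rot: [0.0, 0.717, 0.697, 0.0]
wrist_force: [-2.9, 0.5, 4.8]
opening: 0.297
grasp_force: 63.2
```

```bash
python3 -m handwheel '[[[-1,0.3,0,0,0,0,-0.2],[-1,1,0,0,0,0,-0.5],[-1,1.8,0,0,0,0,-0.9],[-1,2.6,0,0,0,0,-1.2],[-1,3.4,0,0,0,0,-1.5],[-1,3.8,0,0,0,0,-1.5],[-1,4,0,0,0,0,-1.5],[-1,4,0,0,0,0,-1.5]]]'
```

```text
time_s: 8.25
eef_pos: [0.4188, -0.151, 0.0613]
eef_rot: [-0.0, 0.708, 0.706, 0.0]
wrist_force: [0.5, -0.0, 5.9]
opening: 0.296
grasp_force: 63.4
```

```bash
python3 -m handwheel '[[[-1,0.4,0,0,0,0,0],[-1,1.2,0,0,0,0,0],[-1,2.2,0,0,0,0,0],[-1,3.2,0,0,0,0,0],[-1,4.2,0,0,0,0,0],[-1,5.2,0,0,0,0,0],[-1,6.2,0,0,0,0,0],[-1,7.2,0,0,0,0,0],[-1,7.8,0,0,0,0,0],[-1,8,0,0,0,0,0]]]'; python3 - <<'E'
from h import *
c=snap("top"); cv2.imwrite("pics/t3.png",c["frame"]); np.savez("t3.npz",**c)
hsv=cv2.cvtColor(c["frame"],cv2.COLOR_BGR2HSV); k=((hsv[...,1]>155)&(hsv[...,2]>90)).astype(np.uint8); k[:,:200]=0;k[:,415:]=0;k[:200]=0;k[285:]=0
v,u=np.nonzero(k); print("left end",[ (vv,u[v==vv].min(),ray(c,u[v==vv].min()-.5,vv,.032)[:2].round(4).tolist()) for vv in range(218,268,6) if (v==vv).any()])
E
```

```text
time_s: 9.5
eef_pos: [0.4187, -0.0707, 0.0613]
eef_rot: [0.0, 0.708, 0.707, -0.0]
wrist_force: [0.1, -3.4, 5.4]
opening: 0.298
grasp_force: 63.5
left end [(218, np.int64(288), [0.502, 0.0888]), (224, np.int64(288), [0.4831, 0.0891]), (230, np.int64(287), [0.4644, 0.0926]), (236, np.int64(287), [0.4457, 0.093]), (242, np.int64(288), [0.4269, 0.0903]), (248, np.int64(287), [0.4083, 0.0937]), (254, np.int64(287), [0.3898, 0.0941]), (260, np.int64(287), [0.3712, 0.0944]), (266, np.int64(287), [0.3528, 0.0948])]
```

```bash
python3 -c "
import cv2;i=cv2.imread('pics/t3.png');cv2.imwrite('pics/t3c.png',cv2.resize(i[130:320,230:450],None,fx=3,fy=3,interpolation=2))"
```

```text
(no output)
```

View pics/t3c.png

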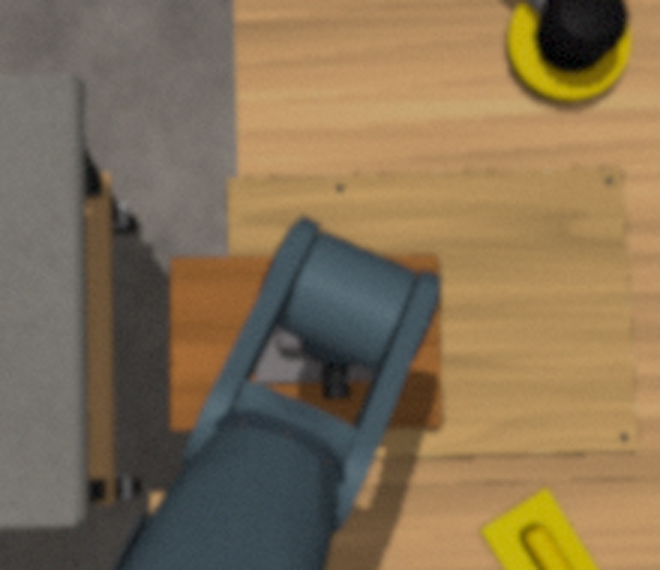

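The crop shows the panel's nose at crop x 170 (u 286.7) and its tail at crop x 440 (u 376.7). That means the panel moved about 90 mm while the pad moved 120 mm, so the pad slipped. I'll lift, set it farther back and test with a firmer, slower push.

```bash
cat >> h.py <<'E'
def nose(c=None,z=.032,rows=range(219,266),save=None):
    """subpixel y of left edge of panel (brown, saturated) against the grey; line fit y(x)"""
    c=c or snap("top"); s=cv2.GaussianBlur(cv2.cvtColor(c["frame"],cv2.COLOR_BGR2HSV)[...,1],(3,3),0).astype(float); q=[]
    if save: cv2.imwrite(save,c["frame"])
    for v in rows:
        m=s[v]>155; m[:165]=0; m[330:]=0; k=np.where(m[:-4]&m[1:-3]&m[2:-2]&m[3:-1]&m[4:])[0]
        if len(k): i=k[0]; t=(s[v,i-1]-110)/(s[v,i-1]-s[v,i]) if s[v,i-1]<110 else -(s[v,i-1]-110)/(s[v,i-1]-s[v,i-2]); q.append(ray(c,i-1+t,v,z)[:2])
    q=np.array(q); o=np.median(q[:,1]); q=q[abs(q[:,1]-o)<.008]; k=np.polyfit(q[:,0],q[:,1],1)
    print("nose y@.42",np.polyval(k,.42).round(4),"yaw",k[0].round(4),len(q),"pad y",status.get_obs()["eef_pos"][1].round(4))
E
python3 -c "
from h import *
for n in ('top0','top2','t3'): nose(dict(np.load(n+'.npz')))"
python3 -m handwheel '[[[-1,0,0,-0.5,0,0,0],[-1,0,0,-1,0,0,0],[-1,-2.5,0,-1,0,0,0],[-1,-4.2,0,-1,0,0,0],[-1,-4.2,0,-1,0,0,0],[-1,-4.2,0,-0.5,0,0,0],[-1,-4.2,0,-0.15,0,0,0],[-1,-4.2,0,-0.05,0,0,0],[-1,-4.2,0,-0.03,0,0,0],[-1,-4.2,0,-0.03,0,0,0]]]'
```

```text
nose y@.42 0.0115 yaw -0.0393 47 pad y -0.0705
nose y@.42 0.0112 yaw -0.033 47 pad y -0.0705
nose y@.42 0.0955 yaw -0.0259 47 pad y -0.0705
time_s: 10.8
eef_pos: [0.4188, -0.1131, 0.0617]
eef_rot: [0.0, 0.708, 0.707, 0.0]
wrist_force: [-0.5, 1.4, 1.4]
opening: 0.298
grasp_force: 62.9
```

```bash
python3 -m handwheel '[[[-1,0,0,0.05,0,0,0],[-1,0,0,0.05,0,0,0],[-1,0,0,0.05,0,0,0]]]'; python3 -c "
from h import *
nose()";  python3 -m handwheel '[[[-1,0.2,0,0.05,0,0,0],[-1,0.5,0,0.05,0,0,0],[-1,0.9,0,0.05,0,0,0],[-1,1.3,0,0.05,0,0,0],[-1,1.7,0,0.05,0,0,0],[-1,2,0,0.05,0,0,0],[-1,2,0,0.05,0,0,0]]]'; python3 -c "
from h import *
nose()"
```

```text
time_s: 11.18
eef_pos: [0.419, -0.1134, 0.0613]
eef_rot: [0.0, 0.708, 0.706, 0.0]
wrist_force: [-0.8, 2.6, 4.7]
opening: 0.299
grasp_force: 63.3
nose y@.42 0.0954 yaw -0.0251 47 pad y -0.1134
time_s: 12.1
eef_pos: [0.4198, -0.0938, 0.0612]
eef_rot: [0.001, 0.708, 0.706, 0.0]
wrist_force: [0.0, -0.9, 5.7]
opening: 0.293
grasp_force: 63.4
nose y@.42 0.115 yaw -0.0174 47 pad y -0.0938
```

```bash
python3 -m handwheel '[[[-1,0.2,0,0,0,0,0],[-1,0.6,0,0,0,0,0],[-1,1.0,0,0,0,0,0],[-1,1.5,0,0,0,0,0],[-1,2,0,0,0,0,0],[-1,2.5,0,0,0,0,0],[-1,3,0,0,0,0,0],[-1,3.4,0,0,0,0,0],[-1,3.7,0,0,0,0,0],[-1,3.7,0,0,0,0,0]]]'; python3 -c "
from h import *
nose()"
```

```text
time_s: 13.4
eef_pos: [0.4199, -0.0567, 0.0612]
eef_rot: [0.001, 0.708, 0.706, 0.0]
wrist_force: [-0.1, -0.8, 7.2]
opening: 0.289
grasp_force: 63.4
nose y@.42 0.1571 yaw -0.0419 47 pad y -0.0567
```

```bash
python3 -m handwheel '[[[-1,0.2,0,0,0,0,0],[-1,0.6,0,0,0,0,0],[-1,1.0,0,0,0,0,0],[-1,1.5,0,0,0,0,0],[-1,2,0,0,0,0,0],[-1,2.5,0,0,0,0,0],[-1,3,0,0,0,0,0],[-1,3.4,0,0,0,0,0],[-1,3.7,0,0,0,0,0],[-1,3.7,0,0,0,0,0]]]'; python3 -c "
from h import *
nose(save='pics/t4.png'); s=snap('scene'); cv2.imwrite('pics/s4.png',s['frame']); a=cv2.imread('pics/t4.png')[180:310,140:400]; b=s['frame'][170:350,180:540]; cv2.imwrite('pics/m4.png',np.vstack([cv2.resize(a,(500,250)),cv2.resize(b,(500,250))]))"
```

```text
time_s: 14.7
eef_pos: [0.42, -0.0196, 0.0612]
eef_rot: [0.001, 0.708, 0.706, 0.0]
wrist_force: [-0.7, -1.3, 7.1]
opening: 0.297
grasp_force: 63.5
nose y@.42 0.1868 yaw -0.0194 47 pad y -0.0196
```

View pics/m4.png

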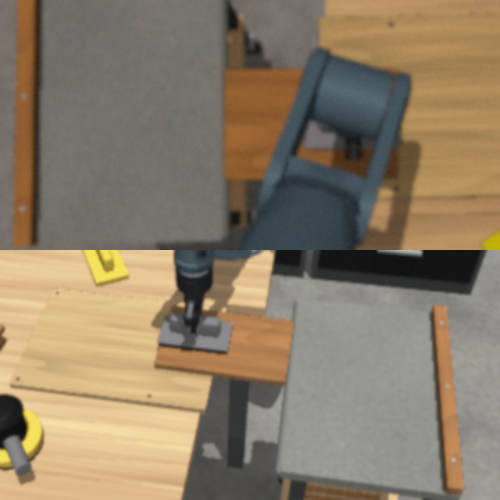

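The picture shows the nose just at the cart's edge, at top-crop x 225. The pad is well back on the panel and the panel is level.

```bash
python3 -m handwheel '[[[-1,0.2,0,0,0,0,0],[-1,0.6,0,0,0,0,0],[-1,1.0,0,0,0,0,0],[-1,1.5,0,0,0,0,0],[-1,2,0,0,0,0,0],[-1,2.5,0,0,0,0,0],[-1,3,0,0,0,0,0],[-1,3.2,0,0,0,0,0],[-1,3.2,0,0,0,0,0]]]'; python3 -c "
from h import *
nose(save='pics/t5.png')"
```

```text
time_s: 15.92
eef_pos: [0.4201, 0.0122, 0.0613]
eef_rot: [0.001, 0.708, 0.707, 0.0]
wrist_force: [0.1, -1.9, 6.4]
opening: 0.292
grasp_force: 63.6
nose y@.42 0.2179 yaw -0.0209 47 pad y 0.0122
```

```bash
python3 -m handwheel '[[[-1,0,0,-0.1,0,0,0],[-1,0,0,-0.2,0,0,0],[-1,0,0,-0.4,0,0,0],[-1,0,0,-1,0,0,0],[-1,2,0,-1.5,0,0,0],[-1,6,0,-1.5,0,0,0],[-1,10,0,-1.5,0,0,0],[-1,12.2,0,-1.5,0,0,0],[-1,12.2,0,-1.2,0,0,0],[-1,12.2,0,-0.8,0,0,0]]]'; python3 -c "
from h import *
nose(save='pics/t6.png')
s=snap('scene'); cv2.imwrite('pics/m6.png',cv2.resize(s['frame'][190:350,220:540],None,fx=2,fy=2))
P=cloud(s)
for n,b in (('panel right',(375,395,250,262)),): pass
"
```

```text
time_s: 17.23
eef_pos: [0.4187, 0.1343, 0.0681]
eef_rot: [-0.0, 0.708, 0.707, -0.0]
wrist_force: [-0.3, -0.9, -2.4]
opening: 0.298
grasp_force: 62.3
nose y@.42 0.0585 yaw -0.0025 29 pad y 0.134
```

View pics/m6.png

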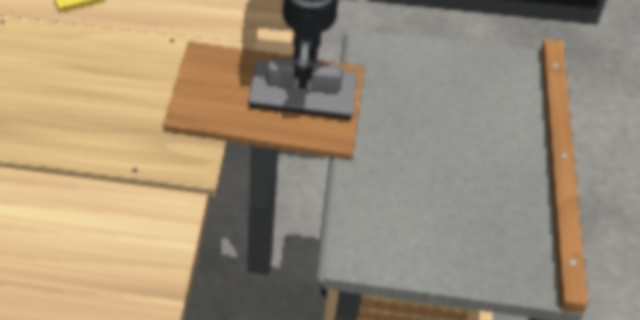

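The panel bridges the gap, with its nose on the cart at crop x 355 and its tail on the board at crop x 165–185. The pad is over the front half, so I'll press there.

```bash
python3 -m handwheel '[[[-1,0,0,0.3,0,0,0],[-1,0,0,0.5,0,0,0],[-1,0,0,0.62,0,0,0],[-1,0,0,0.65,0,0,0],[-1,0,0,0.65,0,0,0]]]'; python3 -m handwheel '[[[-1,0,0,0.04,0,0,0],[-1,0,0,0.07,0,0,0],[-1,0,0,0.07,0,0,0]]]'; python3 -m handwheel '[[[-1,0,0,0.04,0,0,0],[-1,0,0,0.04,0,0,0]]]'
```

```text
time_s: 17.95
eef_pos: [0.4192, 0.1347, 0.062]
eef_rot: [0.0, 0.708, 0.706, 0.0]
wrist_force: [0.6, 0.7, -3.3]
opening: 0.297
grasp_force: 62.3
time_s: 18.32
eef_pos: [0.4192, 0.1348, 0.0614]
eef_rot: [0.0, 0.708, 0.706, 0.0]
wrist_force: [-1.3, -0.2, -2.1]
opening: 0.298
grasp_force: 62.3
time_s: 18.58
eef_pos: [0.4192, 0.1348, 0.061]
eef_rot: [0.0, 0.708, 0.706, 0.0]
wrist_force: [-0.5, 0.1, 0.2]
opening: 0.295
grasp_force: 62.6
```

```bash
python3 -m handwheel '[[[-1,0,0,0.05,0,0,0],[-1,0,0,0.05,0,0,0]]]'; python3 -m handwheel '[[[-1,0,0,0.04,0,0,0],[-1,0,0,0.04,0,0,0]]]'
```

```text
time_s: 18.82
eef_pos: [0.4193, 0.1349, 0.0606]
eef_rot: [0.0, 0.708, 0.706, 0.0]
wrist_force: [-1.2, 2.3, 3.3]
opening: 0.295
grasp_force: 63.0
time_s: 19.08
eef_pos: [0.4194, 0.1348, 0.0603]
eef_rot: [0.0, 0.708, 0.706, 0.0]
wrist_force: [-2.3, 2.8, 4.3]
opening: 0.298
grasp_force: 63.2
```

```bash
python3 -m handwheel '[[[-1,0.2,0,0.01,0,0,-0.1],[-1,0.6,0,0.02,0,0,-0.2],[-1,1.0,0,0.03,0,0,-0.4],[-1,1.5,0,0.03,0,0,-0.5],[-1,2,0,0.04,0,0,-0.7],[-1,2.5,0,0.04,0,0,-0.8],[-1,3,0,0.05,0,0,-0.9],[-1,3.5,0,0.05,0,0,-1],[-1,3.8,0,0.05,0,0,-1],[-1,3.8,0,0.05,0,0,-1]]]'; python3 -c "
from h import *
nose()"
```

```text
time_s: 20.32
eef_pos: [0.4192, 0.1734, 0.0596]
eef_rot: [-0.0, 0.701, 0.713, 0.0]
wrist_force: [-0.7, -0.2, 5.6]
opening: 0.294
grasp_force: 63.4
nose y@.42 0.097 yaw -0.0107 28 pad y 0.1733
```

```bash
python3 -c "
from h import *
nose(rows=range(218,229))
c=snap('top'); s=cv2.cvtColor(c['frame'],cv2.COLOR_BGR2HSV)[...,1]
print(s[222,225:265].tolist()); print(s[258,225:265].tolist()); print(ray(c,240,222,.03),ray(c,240,258,.03))"
```

```text
nose y@.42 0.141 yaw 0.1672 11 pad y 0.1734
[72, 66, 72, 73, 71, 63, 70, 72, 67, 66, 64, 71, 67, 65, 64, 69, 68, 65, 68, 68, 73, 68, 63, 70, 68, 70, 65, 72, 66, 65, 74, 73, 66, 70, 67, 69, 69, 72, 63, 66]
[50, 19, 13, 17, 21, 20, 18, 20, 49, 95, 95, 50, 18, 16, 16, 14, 14, 14, 14, 14, 17, 14, 17, 19, 21, 19, 25, 12, 20, 0, 6, 45, 62, 64, 66, 66, 64, 76, 70, 65]
[0.49399114 0.23745843 0.03      ] [0.38157414 0.23828948 0.03      ]
```

```bash
cat >> h.py <<'E'
def scn(z=.03,umax=484):
    c=snap("scene"); h=cv2.cvtColor(c["frame"],cv2.COLOR_BGR2HSV); k=((h[...,1]>150)&(h[...,2]>70)&(h[...,0]<22)).astype(np.uint8); k[:195]=0;k[300:]=0;k[:,:225]=0;k[:,umax:]=0
    k=cv2.morphologyEx(k,cv2.MORPH_OPEN,np.ones((3,3)))
    ct=np.vstack([x for x in cv2.findContours(k,0,2)[0] if cv2.contourArea(x)>60])[:,0]
    w=np.array([ray(c,u,v,z)[:2] for u,v in ct]).astype(np.float32); w=w[(w[:,0]>.28)&(w[:,0]<.56)]
    # nose edge: per-x bins max y ; side edge (large x)
    b=[(x,w[abs(w[:,0]-x)<.004][:,1].max()) for x in np.arange(.34,.50,.008) if (abs(w[:,0]-x)<.004).any()]; b=np.array(b)
    r=cv2.minAreaRect(w); print("rect",np.round(r[0],4),np.round(r[1],4),round(r[2],2)); m=b[b[:,1]>np.percentile(b[:,1],60)-.01]; f=np.polyfit(m[:,0],m[:,1],1)
    print("nose y@.42",np.polyval(f,.42).round(4),"yaw",f[0].round(4),len(m),"pad",pose()[:3,3].round(4)); return c
E
python3 -c "
from h import *
scn()"
```

```text
Traceback (most recent call last):
  File "h.py", line 36, in scn
    ct=np.vstack([x for x in cv2.findContours(k,0,2)[0] if cv2.contourArea(x)>60])[:,0]
       ~~~~~~~~~^^^^^^^^^^^^^^^^^^^^^^^^^^^^^^^^^^^^^^^^^^^^^^^^^^^^^^^^^^^^^^^^^^
ValueError: need at least one array to concatenate
```

```bash
python3 -c "
from h import *
c=snap('scene'); h=cv2.cvtColor(c['frame'],cv2.COLOR_BGR2HSV)
for v in (235,245,260): print(v,[(u,h[v,u].tolist()) for u in range(290,440,8)])"
```

```text
235 [(290, [19, 96, 226]), (298, [19, 99, 222]), (306, [19, 100, 220]), (314, [18, 99, 219]), (322, [14, 138, 177]), (330, [14, 140, 175]), (338, [14, 140, 175]), (346, [14, 141, 172]), (354, [14, 141, 127]), (362, [150, 4, 137]), (370, [120, 3, 79]), (378, [0, 0, 74]), (386, [98, 21, 48]), (394, [150, 6, 85]), (402, [135, 6, 87]), (410, [9, 36, 141]), (418, [35, 10, 146]), (426, [35, 10, 148]), (434, [30, 9, 149])]
245 [(290, [19, 97, 224]), (298, [19, 99, 222]), (306, [18, 101, 217]), (314, [19, 99, 211]), (322, [14, 140, 182]), (330, [14, 140, 184]), (338, [14, 139, 183]), (346, [14, 140, 187]), (354, [14, 141, 183]), (362, [135, 6, 91]), (370, [135, 4, 122]), (378, [135, 6, 80]), (386, [135, 4, 135]), (394, [135, 4, 139]), (402, [135, 4, 139]), (410, [12, 72, 148]), (418, [36, 9, 145]), (426, [30, 9, 146]), (434, [30, 9, 148])]
260 [(290, [18, 100, 211]), (298, [19, 101, 204]), (306, [18, 100, 199]), (314, [19, 101, 195]), (322, [18, 101, 176]), (330, [17, 112, 134]), (338, [14, 132, 104]), (346, [14, 139, 125]), (354, [14, 140, 160]), (362, [14, 140, 179]), (370, [14, 139, 181]), (378, [14, 140, 175]), (386, [14, 140, 170]), (394, [14, 140, 169]), (402, [14, 140, 170]), (410, [14, 121, 166]), (418, [35, 10, 146]), (426, [39, 12, 148]), (434, [35, 10, 149])]
```

```bash
sed -i 's/(h\[...,1\]>150)/(h[...,1]>120)/; s/h\[...,0\]<22/h[...,0]<16/' h.py; python3 -c "
from h import *
scn()"
```

```text
rect [0.4268 0.1179] [0.2753 0.1902] 89.74
nose y@.42 0.1603 yaw 0.9745 10 pad [0.4192 0.1733 0.0596]
```

```bash
python3 -m handwheel '[[[-1,0.2,0,0,0,0,0],[-1,0.6,0,0.01,0,0,0],[-1,1.0,0,0.01,0,0,0],[-1,1.5,0,0.02,0,0,0],[-1,2,0,0.02,0,0,0],[-1,2.5,0,0.03,0,0,0],[-1,3,0,0.03,0,0,0],[-1,3.5,0,0.03,0,0,0],[-1,3.8,0,0.03,0,0,0],[-1,3.8,0,0.03,0,0,0]]]'; python3 -c "
from h import *
scn()"
```

```text
time_s: 21.88
eef_pos: [0.4185, 0.2113, 0.0592]
eef_rot: [-0.0, 0.702, 0.713, 0.0]
wrist_force: [0.1, -0.3, 5.2]
opening: 0.295
grasp_force: 63.4
rect [0.4255 0.1552] [0.2752 0.191 ] 89.93
nose y@.42 0.2054 yaw 1.1057 10 pad [0.4185 0.2113 0.0592]
```

```bash
python3 -m handwheel '[[[-1,0.2,0,0,0,0,0],[-1,0.6,0,0.01,0,0,0],[-1,1.0,0,0.02,0,0,0],[-1,1.5,0,0.03,0,0,0],[-1,2,0,0.03,0,0,0],[-1,2.5,0,0.03,0,0,0],[-1,3,0,0.03,0,0,0],[-1,3.5,0,0.03,0,0,0],[-1,4,0,0.03,0,0,0],[-1,4,0,0.03,0,0,0]]]'; python3 -c "
from h import *
scn()"
```

```text
time_s: 23.18
eef_pos: [0.4178, 0.2512, 0.0588]
eef_rot: [-0.0, 0.701, 0.713, 0.0]
wrist_force: [-0.4, -0.6, -1.5]
opening: 0.294
grasp_force: 62.4
rect [0.429  0.1746] [0.2752 0.1891] 89.77
nose y@.42 0.2669 yaw 0.937 7 pad [0.4179 0.2511 0.0588]
```

```bash
python3 -m handwheel '[[[-1,0,0,0.05,0,0,0],[-1,0,0,0.05,0,0,0]]]'; python3 -m handwheel '[[[-1,0,0,0.05,0,0,0],[-1,0,0,0.05,0,0,0]]]'; python3 -c "
from h import *
c=scn(); P=cloud(c); h=cv2.cvtColor(c['frame'],cv2.COLOR_BGR2HSV)
m=(h[...,1]>120)&(h[...,0]<16)&(P[...,0]>.36)&(P[...,0]<.50)&(P[...,1]>0.02)&(P[...,1]<.34)&(P[...,2]>.01)&(P[...,2]<.05); p=P[m]
a=np.linalg.lstsq(np.c_[p[:,:2],np.ones(len(p))],p[:,2],rcond=None)[0]; print(a,len(p),p[:,1].min(),p[:,1].max())
for y in np.arange(.03,.33,.03): q=p[abs(p[:,1]-y)<.015]; print(y.round(2),np.median(q[:,2]).round(4) if len(q) else None,end='; ')"
```

```text
time_s: 23.48
eef_pos: [0.418, 0.2507, 0.0584]
eef_rot: [-0.0, 0.702, 0.713, 0.0]
wrist_force: [-0.0, 0.5, -1.5]
opening: 0.298
grasp_force: 62.4
time_s: 23.72
eef_pos: [0.4181, 0.2507, 0.0581]
eef_rot: [0.0, 0.702, 0.713, 0.0]
wrist_force: [-1.1, 1.8, 2.2]
opening: 0.296
grasp_force: 62.9
rect [0.4283 0.1746] [0.2752 0.1886] 89.77
nose y@.42 0.2655 yaw 0.9203 7 pad [0.418  0.2507 0.0581]
[-0.00046186  0.00055285  0.02966403] 2129 0.03625902506188017 0.3119881585915095
0.03 0.0288; 0.06 0.0296; 0.09 0.0294; 0.12 0.0296; 0.15 0.0298; 0.18 0.0298; 0.21 0.0297; 0.24 0.0295; 0.27 0.0295; 0.3 0.0295; 0.33 None;
```

```bash
python3 -m handwheel '[[[-1,0,0,0.05,0,0,0],[-1,0,0,0.05,0,0,0]]]'; python3 -m handwheel '[[[-1,0.1,0,0.02,0,0,0],[-1,0.3,0,0.02,0,0,0],[-1,0.6,0,0.02,0,0,0],[-1,0.9,0,0.02,0,0,0],[-1,1.2,0,0.02,0,0,0],[-1,1.5,0,0.02,0,0,0],[-1,1.8,0,0.02,0,0,0],[-1,2,0,0.02,0,0,0],[-1,2,0,0.02,0,0,0]]]'; python3 -c "
from h import *
scn()"
```

```text
time_s: 24.02
eef_pos: [0.4181, 0.2507, 0.0577]
eef_rot: [0.0, 0.702, 0.713, 0.0]
wrist_force: [-3.2, 0.8, 5.7]
opening: 0.295
grasp_force: 63.4
time_s: 25.15
eef_pos: [0.4185, 0.2709, 0.0577]
eef_rot: [0.001, 0.702, 0.713, 0.001]
wrist_force: [-1.0, -1.2, 5.2]
opening: 0.292
grasp_force: 63.3
rect [0.4282 0.1941] [0.1885 0.2757] 0.13
nose y@.42 0.2813 yaw 0.9771 7 pad [0.4185 0.2709 0.0577]
```

```bash
python3 -m handwheel '[[[-1,0.2,0,0,0,0,0],[-1,0.6,0,0,0,0,0],[-1,1.0,0,0,0,0,0],[-1,1.5,0,0,0,0,0],[-1,2,0,0,0,0,0],[-1,2.5,0,0,0,0,0],[-1,3,0,0,0,0,0],[-1,3.5,0,0,0,0,0],[-1,4,0,0,0,0,0],[-1,4,0,0,0,0,0]]]'; python3 -c "
from h import *
scn()"
```

```text
time_s: 26.45
eef_pos: [0.4178, 0.3113, 0.0577]
eef_rot: [0.0, 0.702, 0.713, 0.001]
wrist_force: [0.5, 0.2, 5.4]
opening: 0.295
grasp_force: 63.3
rect [0.4269 0.2333] [0.1876 0.2764] 0.05
nose y@.42 0.2999 yaw 0.943 8 pad [0.4178 0.3113 0.0577]
```

```bash
python3 -m handwheel '[[[-1,0,0,-0.3,0,0,0],[-1,0,0,-1,0,0,0],[-1,-3,0,-1,0,0,0],[-1,-6,0,-1,0,0,0],[-1,-7,0,-1,0,0,0],[-1,-7,0,-0.6,0,0,0],[-1,-7,0,-0.2,0,0,0],[-1,-7,0,-0.08,0,0,0],[-1,-7,0,-0.05,0,0,0],[-1,-7,0,-0.05,0,0,0]]]'; python3 -c "
from h import *
c=scn(); P=cloud(c); h=cv2.cvtColor(c['frame'],cv2.COLOR_BGR2HSV)
m=(h[...,1]>90)&(h[...,0]<20)&(P[...,0]>.3)&(P[...,0]<.65)&(P[...,1]>0.45)&(P[...,1]<.56)
p=P[m&(P[...,2]>.034)]; print(len(p),np.percentile(p[:,1],[1,5,50,95,99]).round(4),np.median(p[:,2]))
for x in (.35,.45,.55): q=p[abs(p[:,0]-x)<.02]; print(x,np.percentile(q[:,1],[5,95]).round(4))"
```

```text
time_s: 27.75
eef_pos: [0.4182, 0.2412, 0.058]
eef_rot: [-0.0, 0.701, 0.713, 0.0]
wrist_force: [-1.8, 0.9, 2.6]
opening: 0.295
grasp_force: 63.0
rect [0.4272 0.2333] [0.1871 0.2764] 0.05
nose y@.42 0.3265 yaw -0.3038 6 pad [0.4183 0.2412 0.058 ]
933 [0.4946 0.4959 0.5089 0.5216 0.5229] 0.0376727448482872
0.35 [0.496  0.5221]
0.45 [0.4965 0.5213]
0.55 [0.497  0.5212]
```

```bash
python3 -m handwheel '[[[-1,0,0,0.04,0,0,0],[-1,0.2,0,0.04,0,0,0],[-1,0.6,0,0.04,0,0,0],[-1,1.1,0,0.04,0,0,0],[-1,1.6,0,0.04,0,0,0],[-1,2.1,0,0.04,0,0,0],[-1,2.6,0,0.04,0,0,0],[-1,3.1,0,0.04,0,0,0],[-1,3.6,0,0.04,0,0,0],[-1,4,0,0.04,0,0,0]]]'; python3 -m handwheel '[[[-1,0.4,0,0,0,0,0],[-1,0.9,0,0,0,0,0],[-1,1.4,0,0,0,0,0],[-1,1.9,0,0,0,0,0],[-1,2.4,0,0,0,0,0],[-1,2.9,0,0,0,0,0],[-1,3.4,0,0,0,0,0],[-1,3.9,0,0,0,0,0],[-1,4.2,0,0,0,0,0],[-1,4.2,0,0,0,0,0]]]'; python3 -c "
from h import *
scn()"
```

```text
time_s: 29.05
eef_pos: [0.4181, 0.2811, 0.0577]
eef_rot: [0.0, 0.702, 0.713, 0.0]
wrist_force: [0.6, -3.9, 6.0]
opening: 0.291
grasp_force: 63.4
time_s: 30.3
eef_pos: [0.4174, 0.3234, 0.0577]
eef_rot: [0.0, 0.702, 0.713, 0.001]
wrist_force: [-0.1, 0.9, 5.5]
opening: 0.291
grasp_force: 63.4
rect [0.4281 0.3162] [0.2749 0.1827] 89.66
nose y@.42 0.4347 yaw 0.0651 7 pad [0.4174 0.3234 0.0577]
```

```bash
python3 -m handwheel '[[[-1,0.2,0,0,0,0,0],[-1,0.6,0,0,0,0,0],[-1,1.1,0,0,0,0,0],[-1,1.6,0,0,0,0,0],[-1,2.1,0,0,0,0,0],[-1,2.6,0,0,0,0,0],[-1,3,0,0,0,0,0],[-1,3.3,0,0,0,0,0],[-1,3.3,0,0,0,0,0]]]'; python3 -m handwheel '[[[-1,0.1,0,0,0,0,0],[-1,0.2,0,0,0,0,0],[-1,0.3,0,0,0,0,0],[-1,0.3,0,0,0,0,0]]]';python3 -m handwheel '[[[-1,0.1,0,0,0,0,0],[-1,0.2,0,0,0,0,0],[-1,0.3,0,0,0,0,0],[-1,0.3,0,0,0,0,0]]]'; python3 -c "
from h import *
scn()"
```

```text
time_s: 31.48
eef_pos: [0.4168, 0.3564, 0.0577]
eef_rot: [0.0, 0.702, 0.713, 0.001]
wrist_force: [0.2, -1.4, 5.1]
opening: 0.298
grasp_force: 63.4
time_s: 31.98
eef_pos: [0.4168, 0.359, 0.0577]
eef_rot: [0.0, 0.702, 0.713, 0.0]
wrist_force: [-0.7, -2.1, 6.0]
opening: 0.296
grasp_force: 63.4
time_s: 32.48
eef_pos: [0.4167, 0.3618, 0.0576]
eef_rot: [0.0, 0.702, 0.713, 0.0]
wrist_force: [0.2, -3.6, 5.8]
opening: 0.3
grasp_force: 63.5
rect [0.4274 0.3405] [0.2502 0.1828] 89.51
nose y@.42 0.4457 yaw -0.1032 8 pad [0.4167 0.3618 0.0576]
```

```bash
python3 -m handwheel '[[[-1,0.1,0,0,0,0,0],[-1,0.2,0,0,0,0,0],[-1,0.3,0,0,0,0,0],[-1,0.3,0,0,0,0,0]]]';python3 -m handwheel '[[[-1,0.1,0,0,0,0,0],[-1,0.2,0,0,0,0,0],[-1,0.3,0,0,0,0,0],[-1,0.3,0,0,0,0,0]]]'; python3 -c "
from h import *
c=snap('scene'); h=cv2.cvtColor(c['frame'],cv2.COLOR_BGR2HSV); np.savez('s9.npz',**c); cv2.imwrite('pics/s9.png',cv2.resize(c['frame'][190:320,330:540],None,fx=3,fy=3,interpolation=2))
for v in (258,262,266): print(v,h[v,455:510,1].tolist())"
```

```text
time_s: 33.02
eef_pos: [0.4167, 0.3648, 0.0577]
eef_rot: [0.0, 0.702, 0.713, 0.0]
wrist_force: [0.1, -3.2, 6.2]
opening: 0.293
grasp_force: 63.5
time_s: 33.52
eef_pos: [0.4166, 0.3678, 0.0576]
eef_rot: [0.0, 0.702, 0.713, 0.0]
wrist_force: [-0.2, -3.4, 5.2]
opening: 0.297
grasp_force: 63.5
258 [134, 133, 129, 124, 123, 121, 111, 98, 85, 57, 31, 19, 14, 14, 9, 4, 4, 7, 6, 3, 3, 8, 36, 86, 127, 140, 140, 140, 139, 139, 139, 140, 140, 140, 141, 140, 140, 139, 139, 139, 143, 140, 139, 139, 138, 140, 141, 139, 140, 136, 111, 55, 20, 15, 13]
262 [140, 139, 140, 140, 139, 139, 140, 140, 141, 140, 140, 140, 140, 140, 139, 140, 140, 140, 140, 140, 141, 140, 140, 140, 140, 140, 140, 140, 140, 141, 140, 140, 141, 140, 141, 141, 141, 140, 139, 138, 140, 140, 139, 140, 140, 140, 140, 140, 141, 138, 123, 81, 30, 14, 14]
266 [140, 139, 140, 140, 140, 140, 139, 139, 139, 140, 139, 140, 139, 139, 139, 140, 140, 140, 140, 140, 140, 140, 140, 140, 140, 140, 140, 140, 141, 140, 139, 139, 140, 140, 139, 141, 141, 139, 140, 140, 141, 139, 140, 138, 134, 109, 88, 98, 121, 137, 135, 98, 34, 15, 14]
```

View pics/s9.png

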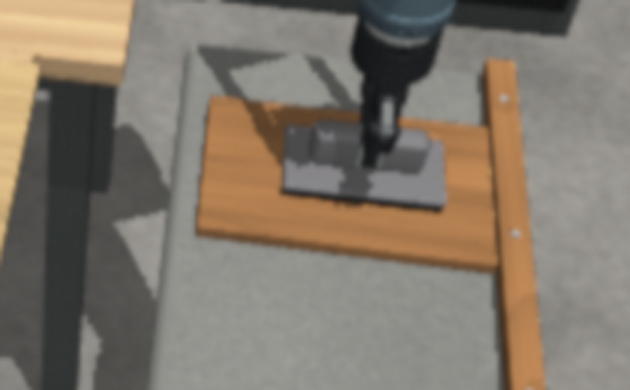

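```bash
python3 -c "
from h import *
c=dict(np.load('s9.npz')); h=cv2.cvtColor(c['frame'],cv2.COLOR_BGR2HSV); s=cv2.GaussianBlur(h[...,1],(3,3),0).astype(float)
q=[]
for v in range(228,265):
    m=s[v]>80; m[:392]=0; k=np.where(m)[0]
    if len(k) and k[0]<410: i=k[0]; q.append(ray(c,i-(s[v,i]-80)/(s[v,i]-s[v,i-1]),v,.0296)[:2])
q=np.array(q); k=np.polyfit(q[:,0],q[:,1],1); print(q[::5].round(4).tolist()); print('tail y@.42',np.polyval(k,.42),'slope',k[0]); print('nose',np.polyval(k,.42)+.28)
s2=s; st=[]
for v in range(275,318):
    m=s[v]>70; m[:485]=0; i=np.where(m)[0][0]; st.append(ray(c,i-(s[v,i]-70)/(s[v,i]-s[v,i-1]),v,.0116)[:2])
st=np.array(st); k=np.polyfit(st[:,0],st[:,1],1); print('stop y@.42 z=cart',np.polyval(k,.42),k[0],'y@.55',np.polyval(k,.55))"
```

```text
[[0.3607, 0.2145], [0.382, 0.2144], [0.4029, 0.2143], [0.4235, 0.2142], [0.4437, 0.2143], [0.4635, 0.2141], [0.4829, 0.2143], [0.5021, 0.2141]]
tail y@.42 0.21429042303024312 slope -0.0019325789385836677
nose 0.4942904230302432
 ** On entry to DLASCL parameter number  4 had an illegal value
 ** On entry to DLASCL parameter number  4 had an illegal value
 ** On entry to DLASCL parameter number  4 had an illegal value
 ** On entry to DLASCL parameter number  4 had an illegal value
 ** On entry to DLASCL parameter number  5 had an illegal value
 ** On entry to DLASCL parameter number  4 had an illegal value<string>:11: RuntimeWarning: divide by zero encountered in scalar divide
h.py:16: RuntimeWarning: invalid value encountered in divide
  return o+d*(z-o[2])/d[2]
Traceback (most recent call last):
numpy.linalg.LinAlgError: SVD did not converge in Linear Least Squares
```

```bash
python3 -m handwheel '[[[-1,0.1,0,0,0,0,0],[-1,0.2,0,0,0,0,0],[-1,0.3,0,0,0,0,0],[-1,0.4,0,0,0,0,0],[-1,0.4,0,0,0,0,0]]]'; cat >> h.py <<'E'
def tail():
    c=snap("scene"); s=cv2.GaussianBlur(cv2.cvtColor(c["frame"],cv2.COLOR_BGR2HSV)[...,1],(3,3),0).astype(float); q=[]
    for v in range(228,265):
        m=s[v]>80; m[:392]=0; k=np.where(m)[0]
        if len(k) and k[0]<410: i=k[0]; q.append(ray(c,i-(s[v,i]-80)/(s[v,i]-s[v,i-1]),v,.0296)[:2])
    q=np.array(q); k=np.polyfit(q[:,0],q[:,1],1); print("tail",np.polyval(k,.42).round(4),"slope",k[0].round(4)); return c
E
python3 -c "
from h import *
tail()"
```

```text
time_s: 34.2
eef_pos: [0.4165, 0.3718, 0.0576]
eef_rot: [0.0, 0.702, 0.713, 0.0]
wrist_force: [0.2, -3.9, 5.5]
opening: 0.298
grasp_force: 63.5
tail 0.2143 slope -0.002
```

The panel is seated: another 4 mm of pad motion did not move it. I'll lift straight up and set the pad down on the free part of the cart, at x ≈ 0.62.

```bash
python3 -m handwheel '[[[-1,0,0,-0.1,0,0,0],[-1,0,0,-0.3,0,0,0],[-1,0,0,-1,0,0,0],[-1,0,0,-4,0,0,0],[-1,-1,5,-5,0,0,0],[-1,-2,10,-5,0,0,0],[-1,-3,15,-5,0,0,0],[-1,-4,19,-5,0,0,0],[-1,-4,20.3,-5,0,0,0],[-1,-4,20.3,-5,0,0,0]]]'; python3 -c "
from h import *
tail(); T=pose(); print(T.round(3).tolist()); to(.62,.33,.045,-T[0,1]*0+np.degrees(np.arctan2(T[1,1],T[0,1])))"
```

```text
time_s: 35.5
eef_pos: [0.6195, 0.3348, 0.1067]
eef_rot: [-0.0, 0.702, 0.712, -0.0]
wrist_force: [0.5, 0.4, -2.7]
opening: 0.298
grasp_force: 62.3
tail 0.2147 slope -0.0046
[[-0.016, 1.0, -0.002, 0.618], [1.0, 0.016, -0.0, 0.335], [-0.0, -0.002, -1.0, 0.107], [0.0, 0.0, 0.0, 1.0]]
row [-0.52, 0.16, 6.16] [-0.12, 0.01, 0.0]
```

```bash
python3 -m handwheel '[[[-1,0,0,3,0,0,0],[-1,0,0,5,0,0,0],[-1,0,0,6,0,0,0],[-1,0,0,6.3,0,0,0],[-1,0,0,6.45,0,0,0],[-1,0,0,6.5,0,0,0],[-1,0,0,6.5,0,0,0]]]'; python3 -m handwheel '[[[-1,0,0,0.05,0,0,0],[-1,0,0,0.1,0,0,0],[-1,0,0,0.1,0,0,0]]]'
```

```text
time_s: 36.42
eef_pos: [0.6201, 0.3349, 0.043]
eef_rot: [0.0, 0.702, 0.713, 0.0]
wrist_force: [0.1, 0.3, -3.7]
opening: 0.294
grasp_force: 62.3
time_s: 36.8
eef_pos: [0.6196, 0.3348, 0.0412]
eef_rot: [-0.0, 0.702, 0.713, -0.0]
wrist_force: [0.4, 0.8, -2.2]
opening: 0.294
grasp_force: 62.3
```

Just above contact. I'll go down 1 mm, check, and release.

```bash
python3 -m handwheel '[[[-1,0,0,0.05,0,0,0],[-1,0,0,0.1,0,0,0],[-1,0,0,0.1,0,0,0]]]'; python3 -m handwheel '[[[-1,0,0,0,0,0,0],[0.2,0,0,0,0,0,0],[1,0,0,0,0,0,0],[1,0,0,0,0,0,0],[1,0,0,0,0,0,0],[1,0,0,-1,0,0,0],[1,0,0,-4,0,0,0],[1,0,0,-8,0,0,0],[1,0,0,-12,0,0,0],[1,0,0,-12,0,0,0]]]'; python3 -c "
from h import *
c=tail(); cv2.imwrite('pics/fin.png',cv2.resize(c['frame'][180:345,330:540],None,fx=3,fy=3,interpolation=2))
P=cloud(c); print(np.median(P[255:262,400:440,2]))"
```

```text
time_s: 37.17
eef_pos: [0.6198, 0.3349, 0.0404]
eef_rot: [0.0, 0.702, 0.713, 0.0]
wrist_force: [0.4, -0.5, -1.9]
opening: 0.298
grasp_force: 62.5
time_s: 38.42
eef_pos: [0.6226, 0.3359, 0.1664]
eef_rot: [0.002, 0.702, 0.713, 0.004]
wrist_force: [0.1, -0.1, 0.1]
opening: 1.0
grasp_force: 0.0
tail 0.2146 slope -0.0045
0.029699672859046844
```

View pics/fin.png

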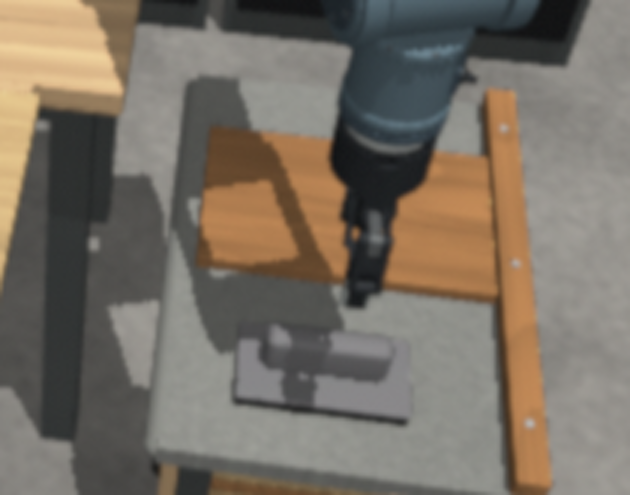

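The pad stands upright on the cart at crop (320,375), clear of the panel. The panel is flat against the stop at crop x 495, so I'll hand in.

```bash
python3 -m handwheel '[[[1,0,0,0,0,0,0],[1,0,0,0,0,0,0],[1,0,0,0,0,0,0],[1,0,0,0,0,0,0]]]'; python3 -c "
from h import *
print(ctrl.hand_in())"
```

```text
time_s: 38.98
eef_pos: [0.6195, 0.3348, 0.1597]
eef_rot: [-0.0, 0.702, 0.713, -0.0]
wrist_force: [0.6, 0.1, -0.3]
opening: 0.999
grasp_force: 0.0
the job is handed in; nothing more can be done
None
```

The job is handed in after about 39 s of the 72 s, though the hand-in gave no verdict: by my measurements the panel lies flat on the cart with its nose within about 1 mm of the stop and square to under 0.01 rad, and the push pad stands upright on the cart, clear of the panel.

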